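# Fit the hob knob and hold the valve pressed in

### The arm

A 7-joint arm with a two-finger parallel gripper is mounted at the origin on a cart in front of the work surface, level with it; the furniture and walls round the work are solid. World frame = base frame: x ahead of the robot, y to its left, z up, the work surface at z = 0. Lengths are in mm, angles in degrees, forces in N, time in s.
With the tool pointing down it reaches from about 425 to 825 mm from the base axis. Payload 3.6 kg.
Tool frame: the origin (TCP) lies on the centre line of the jaws, within the pads' length; the fingertips stand 17 mm ahead of it and the grasp point (between the pads) lies 2 mm behind it; z points along the fingers, y is the line along which they close (so a half turn about z gives the same grasp; the last joint's range is limited). The gripper opens to 85 mm and grips with 20 to 120 N. Pads are 22 mm wide; open, the fingers measure 114 mm over their backs; the gripper's body (76 mm by 85 mm) begins 54 mm behind the grasp point. The pads swing forward as they close: fully open they stand 13 mm farther back than shut.
Start: joints at [-69.586, 35.231, -0.722, 81.555, 0.464, 63.22, -2.315], TCP at [242.754, 602.938, 248.297] pointing down, gripper open.
Joint ranges: [-178.69, 178.69], [-17.37, 117.87], [-77.05, 75.6], [15.02, 138.74], [-78.02, 258.01], [0.78, 113.62], [-162.83, 162.83]. Speed limits (degrees/s): [159.86, 159.86, 180, 180, 180, 180, 180].

### API

Orientations are given as a 3x3 rotation matrix whose columns are the frame's x, y, z axes.
In Python, from rig import robot gives the robot as it stands.
- The arm moves only by the tool drive_tool, never from a script. Its argument "plan" is a list of rows, each an object with "xyz": the shift along the tool's x, y, z in m, a list of three; "rotation": the turn, a rotation vector about the tool's x, y, z in degrees, a list of three; "gripper": the opening in per cent of the stroke, from 0 (shut) to 100 (fully open). A call has 1 to 10 rows; each row is the pose to reach, as a shift and turn from the pose commanded when the call began, along the tool's axes at that moment; what a row does not reach only later rows make up. A row lasts 1/10 s, in which the tool goes at most 50 mm and 8.59 degrees, less where a joint would pass 70% of its speed; a pose out of reach is approached as far as the arm can. A call with a gripper value outside its range is refused whole. The fingers move at their own pace and stop on an object; "newtons" is the grip in N (left out, the last holds). Time passes only in rows, so rows that repeat a pose let the fingers close. It gives the time, the measured TCP pose, the force, the opening and the grip force at its end, in the units of the state.
- robot.state(): the state, without advancing time (a new reading comes with each control period).
- robot.read_camera(name): name is "scene" or "top" or "wrist"; returns a dict with "image" (400x640x3 uint8, red, green, blue), "mtx" (3x3 intrinsics, pixels), "extrinsics" (4x4, takes a point from camera to world coordinates). Camera axes: x right, y down, z forward; pixel columns grow to the right and rows downward; lengths in mm; the calibration is good to about 2 mm. A picture is of the moment at which its call begins. There is no depth.
- robot.close_job(): hands the job in; it is judged then, once.
The state is a dict: "clock": time; "joint_pos": joint angles; "joint_vel": joint speeds; "joint_efforts": joint torques, N m; "position": TCP position; "tool_rot": TCP orientation; "contact_force": force on the tool from outside, world axes, zero at the start; "ft_torque": the same for the moment, N m; "gripper_width": finger opening in mm; "grip_force": force on a finger pad.
Only numpy, scipy, OpenCV 4.12 (cv2) and the standard library are available. Lean on these libraries where they do the work, as an engineer would, in place of code of your own. Each camera call takes 0.05 s, during which the arm holds its last target. There are 200 camera calls.

### The job

The knobs have come off the small two-burner hob and one has been found on the worktop. Fit it on the bare valve stem in front of the burner that carries the blue pot: turn it so that the flat in its bore matches the flat of the stem, push it fully home on the stem, then press knob and stem down as one does to light a burner. Finish while still holding the knob pressed down; do not press the other stem, and do not shift the pots or the other things on the worktop.

Things in the scene. Friction and masses are not known exactly. Their poses are not given: they have to be found in the camera images.
- knob: loose black knob, upright on the worktop, 36 mm high, 50 to 90 g; from above a 46 mm disc with two parallel upright flats cut on its sides (faces at y = +16 and -16 mm, full height, 32 mm apart: grip there). Origin: centre of its underside. z up; x points to the end with the white pointer line (on top and down the rim)
- knob_bore (a point): mouth of the knob's D-bore, at the knob's origin, same axes: 18 mm deep, 16.4 mm diameter, flat on the pointer (+x) side 5.2 mm from the axis, mouth chamfered 1.5 mm. It slides on only when its x points as the stem's x does (within about 0.15 rad), play 1.2 mm. Fully home this point meets the stem's foot point; unmatched, it stands on the tip up to 18 mm higher
- stem_left_seat (a point): left valve stem of the hob (+y side): upright brass D-shaft, 14 mm diameter, one flat 4 mm from the axis, 18 mm long, tip chamfered 2.5 mm; it cannot turn. Point: on the axis at its foot, 9 mm above the hob's top while up (tip 18 mm higher). z up; x points out through the flat, as does a black tick on the round silver plate below; within 0.6 rad of the hob's x, each stem its own
- stem_left (a joint): how far the left-hand stem is pushed down, m: 0 up, 0.006 at its stop. A spring holds it up: about 5.4 N starts it moving, about 11 N takes it to the stop; let go, it comes up again
- stem_right_seat (a point): right valve stem of the hob (-y side): upright brass D-shaft, 14 mm diameter, one flat 4 mm from the axis, 18 mm long, tip chamfered 2.5 mm; it cannot turn. Point: on the axis at its foot, 9 mm above the hob's top while up (tip 18 mm higher). z up; x points out through the flat, as does a black tick on the round silver plate below; within 0.6 rad of the hob's x, each stem its own
- stem_right (a joint): how far the right-hand stem is pushed down, m: 0 up, 0.006 at its stop. A spring holds it up: about 5.4 N starts it moving, about 11 N takes it to the stop; let go, it comes up again
- hob: fixed two-burner table hob, steel with black top, 260 (x) by 360 (y) by 50 mm high. Origin: centre of its underside; x away from the robot, y to its left, z up. Burners at x +45, y +90 (left) and -90 mm (right), pan supports 22 mm above the top; valve stems in front of them at x -85, y +90 and -90 mm
- blue_pot: small open blue pot, 102 mm in diameter, 55 mm high, two lug handles, standing on one of the two burners: it tells which stem is wanted. Origin: centre of its underside, 72 mm above the worktop
- steel_pot: small steel pot of the same size with a steel lid and a black lid knob (73 mm high in all), on the other burner. Origin: centre of its underside
- egg_timer: red and white kitchen timer, 62 mm across, 47 mm high, origin centre of its underside; leave it alone
- food_tin: small green and gold food tin, 75 mm across, 58 mm high, origin centre of its underside; leave it alone
- coffee_pod: dark red single-serve coffee pod, 51 mm across, 45 mm high, origin centre of its underside; leave it alone
There are look-alikes about, which are no part of the job. Of the things like the knob, leave any that is green, purple or turquoise; of the rest the larger one is meant.

How it is judged (in metres and radians):
On the way:
1. the knob is picked up from the worktop (height (world z) of knob above 0.03 m and contact force between knob and the fingers above 1 N), for 0.1 s.
At the end, for the whole second after the job is handed in: The knob is fully home (within 3 mm) on the stem in front of the burner with the blue pot, on its axis within 4 mm and its flat matched within 0.3 rad; the gripper touches the knob (over 1 N) and keeps that stem pressed down by more than 3.5 mm of its 6 mm, at rest (((y of blue_pot in the frame of hob above 0 m and (z of knob in the frame of stem_left_seat between -0.004 and 0.003 m and horizontal distance between knob and stem_left_seat below 0.004 m and angle between the x axis of knob and the x axis of stem_left_seat, either way round below 0.3 rad and value of joint stem_left above 0.0035 m)) or (y of blue_pot in the frame of hob below 0 m and (z of knob in the frame of stem_right_seat between -0.004 and 0.003 m and horizontal distance between knob and stem_right_seat below 0.004 m and angle between the x axis of knob and the x axis of stem_right_seat, either way round below 0.3 rad and value of joint stem_right above 0.0035 m))) and contact force between knob and the fingers above 1 N and linear speed of knob below 0.02 m/s); the arm keeps its last pose, push and grip.
It fails at once if the other burner's stem is pressed (over 3 mm) ((y of blue_pot in the frame of hob above 0 m and value of joint stem_right above 0.003 m) or (y of blue_pot in the frame of hob below 0 m and value of joint stem_left above 0.003 m)).
It fails at once if a pot is shifted by more than 25 mm (distance of any of blue_pot, steel_pot from where it was at the start of the episode above 0.025 m).
It fails at once if the egg timer, food tin or coffee pod is shifted by more than 25 mm (distance of any of egg_timer, food_tin, coffee_pod from where it was at the start of the episode above 0.025 m).
It also fails if it takes over 48 s, if anything falls off the work surface, if the arm or the gripper's body presses on something with over 40 N, if the wrist force passes 120 N, or if a joint passes its speed limit or range.

## Working session

There is one attempt and no reset: what is moved stays moved. The work goes in short steps, Python scripts to look and compute and a tool call to move; the robot and the scene stay as the last step left them, time stands still between calls to the robot, and variables do not carry over. Pictures are saved under pics/ and viewed, at most 10 in all, crops included, and the job is handed in when it is done.

Besides the shell and the picture viewer there is one more tool, called by a JSON object that holds its "op" and its "data". drive_tool: Moves the arm, as the interface text tells. Its arguments: {"type":"object","properties":{"plan":{"type":"array"},"newtons":{"type":"number"}},"required":["plan"]}

```bash
mkdir -p pics; cat > h.py <<'E'
import numpy as np, cv2
from rig import robot
def snap(n,f=None):
    c=robot.read_camera(n)
    if f: cv2.imwrite(f,c["image"][:,:,::-1])
    np.savez('pics/'+n+'.npz',image=c["image"],mtx=np.array(c["mtx"]),ext=np.array(c["extrinsics"]))
    return c
def load(n): return np.load('pics/'+n+'.npz')
def ray(c,u,v):
    E=np.array(c["extrinsics"] if "extrinsics" in c else c["ext"]); d=E[:3,:3]@np.linalg.inv(np.array(c["mtx"]))@[u,v,1]
    return E[:3,3],d
def plane(c,u,v,z):
    o,d=ray(c,u,v); return o+d*(z-o[2])/d[2]
def proj(c,p):
    E=np.array(c["extrinsics"] if "extrinsics" in c else c["ext"]); q=np.array(c["mtx"])@(E[:3,:3].T@(np.array(p)-E[:3,3])); return q[:2]/q[2]
E
python3 - <<'E'
from h import *
for n in("top","scene"):
    c=snap(n,f'pics/{n}0.png'); print(n,np.array(c["extrinsics"]).round(2),np.array(c["mtx"]).round(1))
s=robot.state(); print(s["position"],np.array(s["tool_rot"]).round(3),s["clock"])
E
```

```text
top [[-1.00000e-02 -9.80000e-01  1.70000e-01  2.94820e+02]
 [-1.00000e+00  2.00000e-02  1.00000e-02 -4.46100e+01]
 [-1.00000e-02 -1.70000e-01 -9.80000e-01  1.25173e+03]
 [ 0.00000e+00  0.00000e+00  0.00000e+00  1.00000e+00]] [[418.    0.  323.1]
 [  0.  418.  201.7]
 [  0.    0.    1. ]]
scene [[ 7.3000e-01 -4.5000e-01  5.1000e-01 -1.7375e+02]
 [-6.8000e-01 -5.0000e-01  5.3000e-01 -7.1570e+02]
 [ 2.0000e-02 -7.4000e-01 -6.8000e-01  9.5327e+02]
 [ 0.0000e+00  0.0000e+00  0.0000e+00  1.0000e+00]] [[509.5   0.  316.3]
 [  0.  509.5 205.4]
 [  0.    0.    1. ]]
[242.53445117 602.35135138 247.24326032] [[-0.928  0.373 -0.001]
 [ 0.373  0.928 -0.002]
 [-0.    -0.002 -1.   ]] 0.1
```

View pics/top0.png

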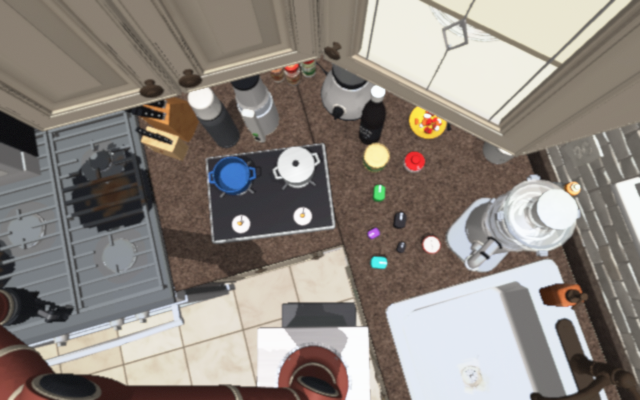

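View pics/scene0.png

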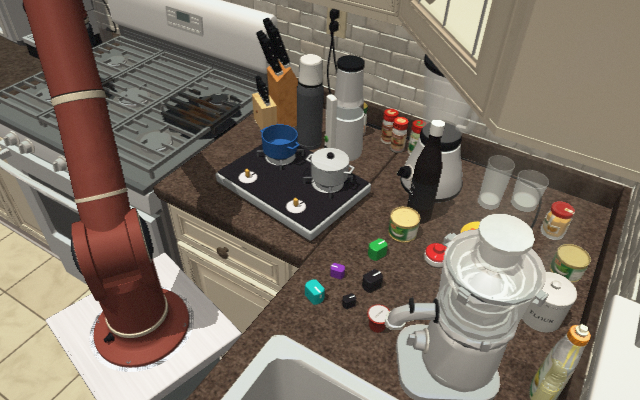

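The blue pot is on the left burner, so the left stem at about (240,223) in top is the one wanted. The large black knob is at about (399,219) in top and (373,281) in scene; the smaller black one at (401,246) is a decoy.

```bash
python3 - <<'E'
from h import *
t=load("top");s=load("scene")
a=cv2.resize(t["image"][195:255,360:440],(400,300),interpolation=cv2.INTER_CUBIC)
b=cv2.resize(s["image"][250:310,330:410],(400,300),interpolation=cv2.INTER_CUBIC)
c=cv2.resize(t["image"][195:255,205:285],(400,300),interpolation=cv2.INTER_CUBIC)
d=cv2.resize(s["image"][150:210,210:290],(400,300),interpolation=cv2.INTER_CUBIC)
cv2.imwrite('pics/crop1.png',np.vstack([np.hstack([a,b]),np.hstack([c,d])])[:,:,::-1])
for p in((399,219),(401,246)): print(plane(t,*p,36))
for p in((240,223),(303,215)): print(plane(t,*p,50), plane(t,*p,59))
# hob corners in top
for p in((208,157),(325,146),(333,229),(213,241)): print(plane(t,*p,50).round(0))
E
```

```text
[ 455.25941968 -257.57870952   36.        ]
[ 376.43220022 -259.69895941   36.        ]
[449.12975895 205.54805145  50.        ] [447.97407978 203.67455932  59.        ]
[469.59659483  22.6787219   50.        ] [468.28763582  22.1747713   59.        ]
[649. 305.  50.]
[677. -44.  50.]
[427. -64.  50.]
[398. 282.  50.]
```

View pics/crop1.png

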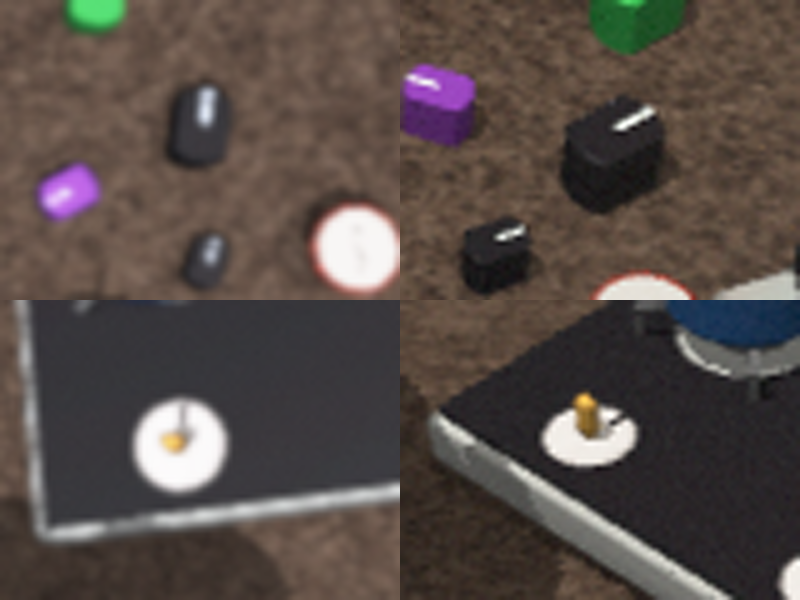

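```bash
cat >> h.py <<'E'
def to(p,yaw_y):
    "tool shift/rotvec to world point p (mm), tool y at yaw_y deg, pointing down"
    from scipy.spatial.transform import Rotation as R
    s=robot.state(); M=np.array(s["tool_rot"]); a=np.radians(yaw_y)
    y=np.array([np.cos(a),np.sin(a),0]); z=np.array([0,0,-1.]); T=np.c_[np.cross(y,z),y,z]
    print("shift m",(M.T@(np.array(p)-s["position"])/1000).round(4),"rot",R.from_matrix(M.T@T).as_rotvec(degrees=True).round(2),"t",s["clock"],"pos",np.round(s["position"],1),"yaw",np.degrees(np.arctan2(M[1,1],M[0,1])).round(2))
E
python3 -c "
from h import *
to([430,205,250],82)"
```

```text
shift m [-0.3223 -0.2986 -0.002 ] rot [-1.300e-01 -1.000e-02 -1.393e+01] t 0.1 pos [242.5 602.4 247.2] yaw 68.07
```

{"op": "drive_tool", "data": {"plan": [{"xyz": [-0.322, -0.299, -0.002], "rotation": [0, 0, -14]}, {"xyz": [-0.322, -0.299, -0.002], "rotation": [0, 0, -14]}, {"xyz": [-0.322, -0.299, -0.002], "rotation": [0, 0, -14]}, {"xyz": [-0.322, -0.299, -0.002], "rotation": [0, 0, -14]}, {"xyz": [-0.322, -0.299, -0.002], "rotation": [0, 0, -14]}, {"xyz": [-0.322, -0.299, -0.002], "rotation": [0, 0, -14]}, {"xyz": [-0.322, -0.299, -0.002], "rotation": [0, 0, -14]}, {"xyz": [-0.322, -0.299, -0.002], "rotation": [0, 0, -14]}, {"xyz": [-0.322, -0.299, -0.002], "rotation": [0, 0, -14]}, {"xyz": [-0.322, -0.299, -0.002], "rotation": [0, 0, -14]}]}}

```text
invalid input at $.plan[0]: expected keys xyz, rotation, gripper
```

```bash
python3 - <<'E'
from h import *
c=snap("wrist","pics/w1.png")
np.savez('pics/w1.npz',**load("wrist"))
print(np.array(c["extrinsics"]).round(3),proj(c,[448.5,204.5,55]))
to([455,-257,200],82)
E
```

```text
[[ 3.74000e-01  8.90000e-01  2.62000e-01  1.74894e+02]
 [ 9.28000e-01 -3.58000e-01 -1.07000e-01  6.28786e+02]
 [-2.00000e-03  2.83000e-01 -9.59000e-01  3.71614e+02]
 [ 0.00000e+00  0.00000e+00  0.00000e+00  1.00000e+00]] [ 91.44977752 441.70409374]
shift m [-0.518  -0.7178  0.0488] rot [-1.100e-01 -1.000e-02 -1.393e+01] t 0.15 pos [242.6 602.4 247.4] yaw 68.07
```

View pics/w1.png

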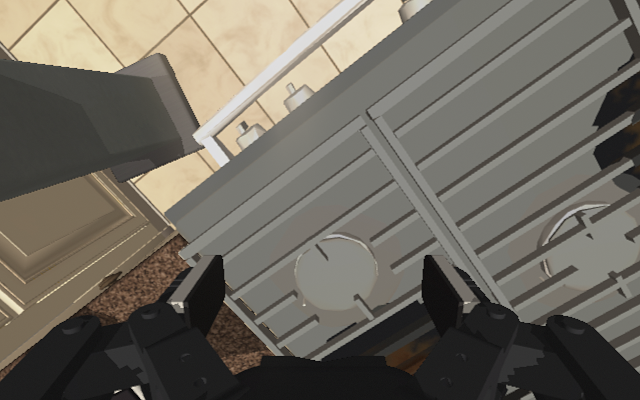

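The move was refused because the gripper key is required, so the picture only shows the start view: the fingers at the lower left and right, and the camera on the tool's +x side.

{"op": "drive_tool", "data": {"plan": [{"xyz": [-0.322, -0.299, -0.002], "rotation": [0, 0, -14], "gripper": 100}, {"xyz": [-0.322, -0.299, -0.002], "rotation": [0, 0, -14], "gripper": 100}, {"xyz": [-0.322, -0.299, -0.002], "rotation": [0, 0, -14], "gripper": 100}, {"xyz": [-0.322, -0.299, -0.002], "rotation": [0, 0, -14], "gripper": 100}, {"xyz": [-0.322, -0.299, -0.002], "rotation": [0, 0, -14], "gripper": 100}, {"xyz": [-0.322, -0.299, -0.002], "rotation": [0, 0, -14], "gripper": 100}, {"xyz": [-0.322, -0.299, -0.002], "rotation": [0, 0, -14], "gripper": 100}, {"xyz": [-0.322, -0.299, -0.002], "rotation": [0, 0, -14], "gripper": 100}, {"xyz": [-0.322, -0.299, -0.002], "rotation": [0, 0, -14], "gripper": 100}, {"xyz": [-0.322, -0.299, -0.002], "rotation": [0, 0, -14], "gripper": 100}]}}

```text
clock: 1.15
position: [432.5, 198.2, 250.3]
tool_rot: [[-0.989, 0.15, 0.001], [0.15, 0.989, -0.004], [-0.002, -0.004, -1.0]]
contact_force: [-0.5, 0.1, 0.4]
gripper_width: 85.6
grip_force: 0.0
```

```bash
python3 - <<'E'
from h import *
c=snap("wrist","pics/w2.png")
np.savez('pics/w2.npz',**load("wrist"))
print(np.array(c["extrinsics"]).round(3),proj(c,[448.5,204.5,55]))
to([455,-257,200],82)
E
```

```text
[[ 1.51000e-01  9.48000e-01  2.81000e-01  3.60241e+02]
 [ 9.89000e-01 -1.43000e-01 -4.60000e-02  2.08822e+02]
 [-4.00000e-03  2.85000e-01 -9.59000e-01  3.74492e+02]
 [ 0.00000e+00  0.00000e+00  0.00000e+00  1.00000e+00]] [333.21789614 191.47346666]
shift m [-0.0905 -0.4505  0.0509] rot [-0.08  0.02 -0.36] t 1.2 pos [431.  202.  250.2] yaw 81.64
```

View pics/w2.png

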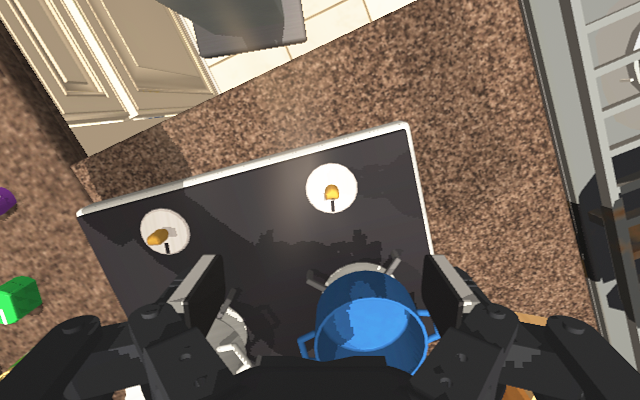

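The wrist view shows the left stem's plate at about (331,188) with its tick going down to (333,212). I'll measure it now that the arm has settled.

```bash
cat >> h.py <<'E'
def stem(c,u,v,r=34):
    im=np.array(c["image"]); h=cv2.cvtColor(im,cv2.COLOR_RGB2HSV)
    m=np.zeros(im.shape[:2],np.uint8); cv2.circle(m,(u,v),r,255,-1)
    white=((h[...,1]<45)&(h[...,2]>150)&(m>0)).astype(np.uint8)
    cs,_=cv2.findContours(white,cv2.RETR_EXTERNAL,cv2.CHAIN_APPROX_NONE); k=cv2.convexHull(max(cs,key=cv2.contourArea))
    (cx,cy),ax,an=cv2.fitEllipse(k)
    pl=np.zeros_like(m); cv2.drawContours(pl,[k],-1,255,-1); pl=cv2.erode(pl,np.ones((5,5)))
    C=plane(c,cx,cy,51)
    gold=(h[...,1]>110)&(h[...,2]>90)&(pl>0)
    dark=(h[...,2]<90)&(h[...,1]<110)&(pl>0)
    print("plate px",cx,cy,ax,"C",C.round(1),"gold n",gold.sum(),"dark n",dark.sum())
    y,x=np.where(dark); P=np.array([plane(c,a,b,51) for a,b in zip(x,y)])[:,:2]
    rr=P-C[:2]; print("tick mean",P.mean(0).round(1),"radii",np.linalg.norm(rr,axis=1).min().round(1),np.linalg.norm(rr,axis=1).max().round(1))
    d=rr.mean(0); print("yaw from centre",np.degrees(np.arctan2(d[1],d[0])).round(1))
    w,V=np.linalg.eigh(np.cov(P.T)); e=V[:,1]; e=e*np.sign(e@d); print("yaw pca",np.degrees(np.arctan2(e[1],e[0])).round(1),w.round(1))
    return C
E
python3 - <<'E'
from h import *
c=snap("wrist")
np.savez('pics/w3.npz',**load("wrist"))
stem(c,331,188)
to([455,-257,200],82)
E
```

```text
plate px 326.9315490722656 190.02146911621094 (50.04063034057617, 52.007137298583984) C [445.4 202.9  51. ] gold n 171 dark n 24
tick mean [463.3 201.7] radii 13.6 23.3
yaw from centre -3.9
yaw pca -3.8 [ 0.5 10. ]
shift m [-0.0898 -0.4534  0.0502] rot [-0.   -0.03 -0.09] t 1.25 pos [430.  204.5 250.2] yaw 81.91
```

{"op": "drive_tool", "data": {"plan": [{"xyz": [-0.09, -0.453, 0.05], "rotation": [0, 0, 0], "gripper": 100}, {"xyz": [-0.09, -0.453, 0.05], "rotation": [0, 0, 0], "gripper": 100}, {"xyz": [-0.09, -0.453, 0.05], "rotation": [0, 0, 0], "gripper": 100}, {"xyz": [-0.09, -0.453, 0.05], "rotation": [0, 0, 0], "gripper": 100}, {"xyz": [-0.09, -0.453, 0.05], "rotation": [0, 0, 0], "gripper": 100}, {"xyz": [-0.09, -0.453, 0.05], "rotation": [0, 0, 0], "gripper": 100}, {"xyz": [-0.09, -0.453, 0.05], "rotation": [0, 0, 0], "gripper": 100}, {"xyz": [-0.09, -0.453, 0.05], "rotation": [0, 0, 0], "gripper": 100}, {"xyz": [-0.09, -0.453, 0.05], "rotation": [0, 0, 0], "gripper": 100}, {"xyz": [-0.09, -0.453, 0.05], "rotation": [0, 0, 0], "gripper": 100}]}}

```text
clock: 2.25
position: [456.3, -260.5, 199.7]
tool_rot: [[-0.99, 0.143, -0.0], [0.143, 0.99, -0.003], [-0.0, -0.003, -1.0]]
contact_force: [0.0, 0.1, -0.1]
gripper_width: 85.4
grip_force: 0.0
```

{"op": "drive_tool", "data": {"plan": [{"xyz": [0, 0, 0], "rotation": [0, 0, 0], "gripper": 100}, {"xyz": [0, 0, 0], "rotation": [0, 0, 0], "gripper": 100}]}}

```text
clock: 2.45
position: [457.3, -252.7, 200.0]
tool_rot: [[-0.991, 0.134, -0.0], [0.134, 0.991, 0.003], [0.001, 0.003, -1.0]]
contact_force: [0.4, 0.5, 1.0]
gripper_width: 85.2
grip_force: 0.0
```

```bash
python3 - <<'E'
from h import *
c=snap("wrist","pics/k1.png")
print(proj(c,[455,-257,36])); to([455,-257,200],82)
E
```

```text
[318.14163934 183.33132697]
shift m [ 0.0017 -0.0051  0.0002] rot [ 0.14 -0.02  0.36] t 2.5 pos [ 457.4 -252.2  200.2] yaw 82.36
```

View pics/k1.png

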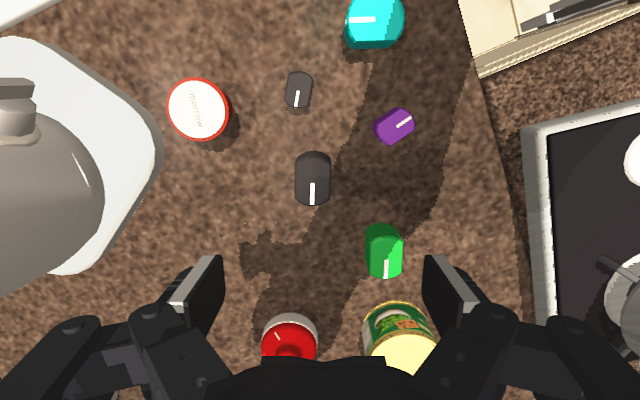

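The black knob is at about (312,179), with its pointer line running from (313,183) to (312,204). I'll measure it.

```bash
python3 - <<'E'
from h import *
c=load("wrist"); im=c["image"]
g=im.astype(int).max(2); sat=g-im.min(2)
roi=np.zeros(g.shape,bool); roi[145:210,290:335]=1
w=(g>170)&(sat<40)&roi
y,x=np.where(w); P=np.array([plane(c,a,b,36) for a,b in zip(x,y)])[:,:2]
e=np.linalg.eigh(np.cov(P.T))[1][:,1]; e*=np.sign(e[0]); m=P.mean(0)
t=(P-m)@e; print("line n",len(P),"mean",m.round(1),"ends",(m+e*t.min()).round(1),(m+e*t.max()).round(1),"yaw",np.degrees(np.arctan2(e[1],e[0])).round(1))
d=((sat<22)&(g<95)&roi).astype(np.uint8)|w.astype(np.uint8)
cs,_=cv2.findContours(cv2.morphologyEx(d,cv2.MORPH_OPEN,np.ones((3,3))),0,1); k=max(cs,key=cv2.contourArea); print("rect",cv2.minAreaRect(k),cv2.boundingRect(k))
for v in range(153,210,6): print(v,[int(a) for a in g[v,286:340:2]])
print([int(a) for a in g[145:212:2,318]])
E
```

```text
line n 107 mean [ 463.3 -263.7] ends [ 453.9 -262.2] [ 473.2 -265.3] yaw -9.1
rect ((313.0, 178.0), (54.0, 36.0), 90.0) (295, 151, 37, 55)
153 [136, 121, 128, 141, 145, 144, 151, 148, 117, 66, 68, 67, 68, 64, 61, 57, 54, 51, 45, 72, 99, 117, 124, 105, 99, 106, 70]
159 [153, 166, 143, 131, 115, 87, 70, 79, 82, 86, 87, 88, 87, 86, 86, 85, 81, 68, 63, 59, 45, 40, 62, 123, 115, 90, 63]
165 [145, 137, 148, 140, 113, 82, 91, 90, 91, 91, 91, 90, 89, 88, 86, 84, 83, 81, 81, 80, 78, 81, 43, 89, 62, 61, 59]
171 [137, 146, 158, 155, 121, 83, 89, 89, 89, 90, 89, 88, 88, 87, 86, 85, 84, 81, 79, 78, 77, 78, 52, 79, 75, 64, 63]
177 [136, 126, 121, 142, 121, 83, 89, 90, 88, 88, 87, 87, 86, 84, 83, 82, 73, 70, 74, 75, 72, 68, 46, 62, 59, 62, 59]
183 [130, 123, 123, 130, 107, 82, 87, 87, 88, 87, 87, 84, 191, 255, 210, 72, 72, 72, 70, 69, 67, 66, 52, 67, 68, 72, 73]
189 [120, 116, 127, 134, 99, 83, 86, 86, 84, 84, 84, 79, 255, 255, 252, 71, 73, 71, 70, 68, 67, 62, 52, 66, 76, 78, 76]
195 [136, 124, 133, 149, 124, 81, 84, 84, 82, 82, 81, 76, 255, 255, 210, 67, 69, 69, 67, 66, 66, 56, 65, 73, 73, 81, 100]
201 [124, 121, 130, 128, 127, 130, 80, 71, 77, 79, 79, 71, 255, 255, 203, 66, 67, 65, 65, 57, 49, 87, 98, 95, 85, 69, 69]
207 [143, 137, 136, 130, 124, 125, 143, 150, 134, 131, 129, 125, 125, 118, 127, 147, 108, 75, 79, 76, 73, 72, 77, 86, 87, 90, 87]
[122, 131, 140, 82, 54, 54, 66, 81, 83, 83, 83, 83, 83, 84, 81, 80, 73, 73, 73, 72, 73, 72, 73, 71, 70, 69, 70, 67, 67, 64, 77, 108, 82, 84]
```

```bash
python3 - <<'E'
from h import *
c=load("wrist")
for p in((312,156.5),(312,204.5),(295.5,177),(329.5,177)): print(plane(c,*p,36).round(1))
to([451.5,-261.9,200],81)
to([451.5,-261.9,20],81)
E
```

```text
[ 430.6 -259.    36. ]
[ 473.7 -265.2   36. ]
[ 446.6 -276.    36. ]
[ 450.7 -246.3   36. ]
shift m [ 0.0045 -0.0104  0.0002] rot [ 0.14 -0.03  1.36] t 2.5 pos [ 457.4 -252.2  200.2] yaw 82.36
shift m [ 0.0044 -0.0108  0.1802] rot [ 0.14 -0.03  1.36] t 2.5 pos [ 457.4 -252.2  200.2] yaw 82.36
```

{"op": "drive_tool", "data": {"plan": [{"xyz": [0.003, -0.005, 0.04], "rotation": [0, 0, 1], "gripper": 75}, {"xyz": [0.003, -0.005, 0.08], "rotation": [0, 0, 1], "gripper": 75}, {"xyz": [0.003, -0.005, 0.11], "rotation": [0, 0, 1], "gripper": 75}, {"xyz": [0.003, -0.005, 0.12], "rotation": [0, 0, 1], "gripper": 75}, {"xyz": [0.003, -0.005, 0.12], "rotation": [0, 0, 1], "gripper": 75}, {"xyz": [0.003, -0.005, 0.12], "rotation": [0, 0, 1], "gripper": 75}, {"xyz": [0.003, -0.005, 0.12], "rotation": [0, 0, 1], "gripper": 75}, {"xyz": [0.003, -0.005, 0.12], "rotation": [0, 0, 1], "gripper": 75}]}}

```text
clock: 3.3
position: [453.7, -260.6, 81.8]
tool_rot: [[-0.988, 0.155, 0.003], [0.155, 0.988, -0.001], [-0.003, -0.001, -1.0]]
contact_force: [0.8, 0.1, -0.7]
gripper_width: 63.9
grip_force: 0.0
```

```bash
python3 - <<'E'
from h import *
c=snap("wrist","pics/k2.png"); print(proj(c,[451.3,-261.9,36]),proj(c,[473.5,-265.3,36]))
to([451.3,-261.9,24],81)
im=c["image"]; g=im.astype(int).max(2); sat=g-im.min(2)
u,v=proj(c,[451.3,-261.9,36]).astype(int)
roi=np.zeros(g.shape,bool); roi[max(0,v-50):v+60,u-45:u+45]=1
w=(g>170)&(sat<40)&roi
y,x=np.where(w); P=np.array([plane(c,a,b,36) for a,b in zip(x,y)])[:,:2]
e=np.linalg.eigh(np.cov(P.T))[1][:,1]; e*=np.sign(e[0]); m=P.mean(0)
t=(P-m)@e; print("line n",len(P),"mean",m.round(1),"ends",(m+e*t.min()).round(1),(m+e*t.max()).round(1),"yaw",np.degrees(np.arctan2(e[1],e[0])).round(1))
E
```

```text
[321.54247549 233.99652077] [321.74468005 270.83649648]
shift m [ 0.002  -0.0015  0.0575] rot [-0.05  0.13  0.07] t 3.35 pos [ 453.4 -260.6   81.5] yaw 81.07
line n 195 mean [ 462.7 -263.8] ends [ 453.6 -262.3] [ 472.9 -265.5] yaw -9.2
```

View pics/k2.png

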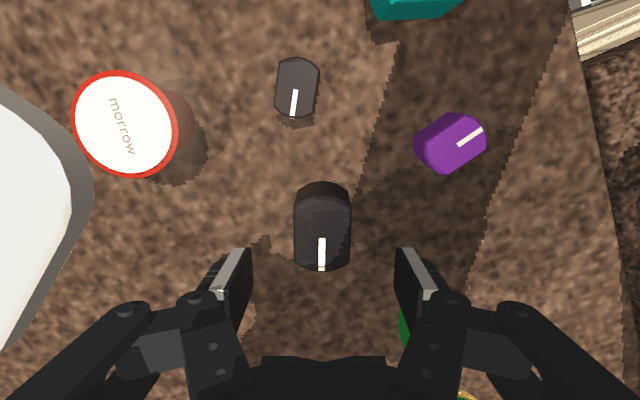

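The line fit agrees with the earlier one and the knob sits between the fingers. I'll descend and grip.

{"op": "drive_tool", "data": {"plan": [{"xyz": [0.002, -0.0015, 0.025], "rotation": [0, 0, 0], "gripper": 75}, {"xyz": [0.002, -0.0015, 0.045], "rotation": [0, 0, 0], "gripper": 75}, {"xyz": [0.002, -0.0015, 0.057], "rotation": [0, 0, 0], "gripper": 75}, {"xyz": [0.002, -0.0015, 0.057], "rotation": [0, 0, 0], "gripper": 75}, {"xyz": [0.002, -0.0015, 0.057], "rotation": [0, 0, 0], "gripper": 75}, {"xyz": [0.002, -0.0015, 0.057], "rotation": [0, 0, 0], "gripper": 20}, {"xyz": [0.002, -0.0015, 0.057], "rotation": [0, 0, 0], "gripper": 10}, {"xyz": [0.002, -0.0015, 0.057], "rotation": [0, 0, 0], "gripper": 10}, {"xyz": [0.002, -0.0015, 0.057], "rotation": [0, 0, 0], "gripper": 10}, {"xyz": [0.002, -0.0015, 0.057], "rotation": [0, 0, 0], "gripper": 10}], "newtons": 60}}

```text
clock: 4.35
position: [451.2, -261.9, 24.3]
tool_rot: [[-0.988, 0.155, 0.002], [0.155, 0.988, -0.001], [-0.002, -0.001, -1.0]]
contact_force: [-0.5, -0.3, 5.9]
gripper_width: 30.9
grip_force: 60.2
```

{"op": "drive_tool", "data": {"plan": [{"xyz": [0, 0, 0], "rotation": [0, 0, 0], "gripper": 10}, {"xyz": [0, 0, 0], "rotation": [0, 0, 0], "gripper": 10}, {"xyz": [0, 0, 0], "rotation": [0, 0, 0], "gripper": 10}]}}

```text
clock: 4.65
position: [451.2, -261.8, 24.3]
tool_rot: [[-0.988, 0.155, 0.002], [0.155, 0.988, -0.001], [-0.002, -0.001, -1.0]]
contact_force: [-0.2, 0.5, 6.5]
gripper_width: 31.2
grip_force: 60.2
```

{"op": "drive_tool", "data": {"plan": [{"xyz": [0, 0, -0.03], "rotation": [0, 0, 0], "gripper": 10}, {"xyz": [0, 0, -0.07], "rotation": [0, 0, 0], "gripper": 10}, {"xyz": [0, 0, -0.105], "rotation": [0, 0, 0], "gripper": 10}, {"xyz": [0, 0, -0.12], "rotation": [0, 0, 0], "gripper": 10}, {"xyz": [0, 0, -0.12], "rotation": [0, 0, 0], "gripper": 10}, {"xyz": [0, 0, -0.12], "rotation": [0, 0, 0], "gripper": 10}, {"xyz": [0, 0, -0.12], "rotation": [0, 0, 0], "gripper": 10}]}}

```text
clock: 5.35
position: [449.6, -260.9, 141.9]
tool_rot: [[-0.988, 0.155, -0.003], [0.155, 0.988, 0.002], [0.003, 0.001, -1.0]]
contact_force: [-0.4, 0.9, -1.5]
gripper_width: 30.9
grip_force: 59.6
```

```bash
cat >> h.py <<'E'
def inhand(c):
    "knob pointer line end in tool frame, knob top at TCP+12"
    s=robot.state(); M=np.array(s["tool_rot"]); p=np.array(s["position"]); zt=p[2]+11.8
    im=c["image"]; g=im.astype(int).max(2); sat=g-im.min(2); u,v=proj(c,p+[0,0,11.8]).astype(int)
    roi=np.zeros(g.shape,bool); roi[v-5:v+60,u-25:u+25]=1
    y,x=np.where((g>165)&(sat<40)&roi); P=np.array([plane(c,a,b,zt) for a,b in zip(x,y)])
    Q=(P-p)@M; print("px",u,v,"line tool-frame x range",Q[:,0].min().round(1),Q[:,0].max().round(1),"y mean",Q[:,1].mean().round(2),"n",len(Q),"slope",np.degrees(np.polyfit(Q[:,0],Q[:,1],1)[0]).round(1))
E
python3 - <<'E'
from h import *
c=snap("wrist","pics/h1.png"); inhand(c)
to([445.4,202.9,144],86)
E
```

```text
px 324 297 line tool-frame x range -21.9 -2.5 y mean -0.71 n 142 slope -0.4
shift m [ 0.0762  0.4576 -0.0015] rot [ 0.07 -0.18 -4.93] t 5.4 pos [ 449.6 -261.   141.8] yaw 81.07
```

View pics/h1.png

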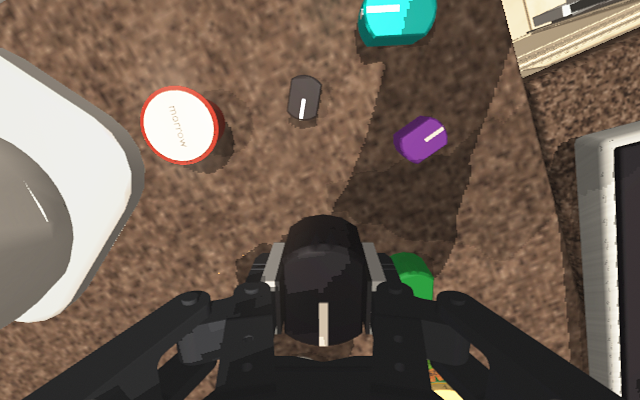

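The pointer line ends at (324,345) and the knob is centred and square in the pads. I'll carry it to above the left stem.

{"op": "drive_tool", "data": {"plan": [{"xyz": [0.076, 0.458, -0.004], "rotation": [0, 0, -5], "gripper": 10}, {"xyz": [0.076, 0.458, -0.004], "rotation": [0, 0, -5], "gripper": 10}, {"xyz": [0.076, 0.458, -0.004], "rotation": [0, 0, -5], "gripper": 10}, {"xyz": [0.076, 0.458, -0.004], "rotation": [0, 0, -5], "gripper": 10}, {"xyz": [0.076, 0.458, -0.004], "rotation": [0, 0, -5], "gripper": 10}, {"xyz": [0.076, 0.458, -0.004], "rotation": [0, 0, -5], "gripper": 10}, {"xyz": [0.076, 0.458, -0.004], "rotation": [0, 0, -5], "gripper": 10}, {"xyz": [0.076, 0.458, -0.004], "rotation": [0, 0, -5], "gripper": 10}, {"xyz": [0.076, 0.458, -0.004], "rotation": [0, 0, -5], "gripper": 10}, {"xyz": [0.076, 0.458, -0.004], "rotation": [0, 0, -5], "gripper": 10}]}}

```text
clock: 6.4
position: [445.1, 210.1, 146.3]
tool_rot: [[-0.998, 0.058, -0.001], [0.058, 0.998, 0.003], [0.002, 0.003, -1.0]]
contact_force: [0.3, 0.6, -0.1]
gripper_width: 30.9
grip_force: 59.7
```

{"op": "drive_tool", "data": {"plan": [{"xyz": [0, 0, 0], "rotation": [0, 0, 0], "gripper": 10}, {"xyz": [0, 0, 0], "rotation": [0, 0, 0], "gripper": 10}, {"xyz": [0, 0, 0], "rotation": [0, 0, 0], "gripper": 10}, {"xyz": [0, 0, 0], "rotation": [0, 0, 0], "gripper": 10}, {"xyz": [0, 0, 0], "rotation": [0, 0, 0], "gripper": 10}, {"xyz": [0, 0, 0], "rotation": [0, 0, 0], "gripper": 10}, {"xyz": [0, 0, 0], "rotation": [0, 0, 0], "gripper": 10}, {"xyz": [0, 0, 0], "rotation": [0, 0, 0], "gripper": 10}]}}

```text
clock: 7.2
position: [446.6, 202.7, 147.4]
tool_rot: [[-0.998, 0.069, 0.0], [0.069, 0.998, 0.0], [-0.0, 0.0, -1.0]]
contact_force: [0.5, 0.8, -0.1]
gripper_width: 30.9
grip_force: 59.7
```

```bash
python3 - <<'E'
from h import *
c=snap("wrist","pics/h2.png"); inhand(c)
print(proj(c,[445.4,202.9,51]),proj(c,[445.4,202.9,77]))
u,v=proj(c,[445.4,202.9,51]).astype(int)
C=stem(c,int(u),int(v),52)
to([445.4,202.9,110],86)
E
```

```text
px 325 297 line tool-frame x range -26.8 -2.5 y mean -0.98 n 315 slope 3.5
[324.19436275 207.31991418] [324.36450485 220.32351333]
plate px 320.795166015625 200.31698608398438 (73.28422546386719, 90.13636016845703) C [440.2 200.9  51. ] gold n 196 dark n 201
tick mean [454.9 206.9] radii 10.7 25.8
yaw from centre 22.1
yaw pca 79.8 [ 2.4 33.4]
shift m [0.0012 0.0001 0.0373] rot [0.   0.   0.06] t 7.25 pos [446.6 202.7 147.3] yaw 86.06
```

View pics/h2.png

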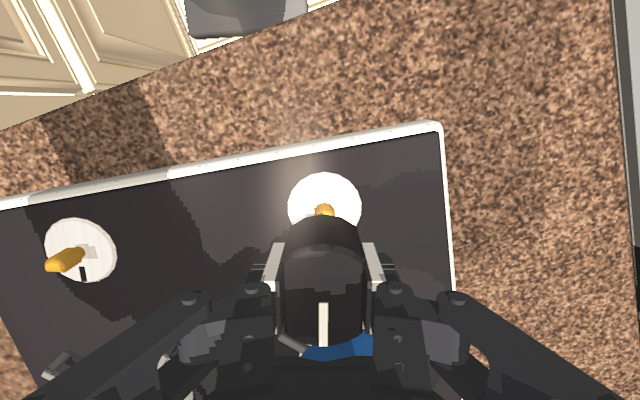

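The plate is centred at about (325,208) with the stem under the knob, which agrees with the estimate. I'll go down to just above the tip, then down in steps watching the force.

{"op": "drive_tool", "data": {"plan": [{"xyz": [0.0014, 0.0007, 0.02], "rotation": [0, 0, 0], "gripper": 10}, {"xyz": [0.0014, 0.0007, 0.037], "rotation": [0, 0, 0], "gripper": 10}, {"xyz": [0.0014, 0.0007, 0.043], "rotation": [0, 0, 0], "gripper": 10}, {"xyz": [0.0014, 0.0007, 0.043], "rotation": [0, 0, 0], "gripper": 10}, {"xyz": [0.0014, 0.0007, 0.043], "rotation": [0, 0, 0], "gripper": 10}, {"xyz": [0.0014, 0.0007, 0.043], "rotation": [0, 0, 0], "gripper": 10}]}}

```text
clock: 7.85
position: [445.8, 203.8, 105.1]
tool_rot: [[-0.998, 0.069, 0.001], [0.069, 0.998, 0.001], [-0.001, 0.001, -1.0]]
contact_force: [1.2, 0.3, -0.6]
gripper_width: 31.1
grip_force: 59.7
```

{"op": "drive_tool", "data": {"plan": [{"xyz": [0, 0, 0.002], "rotation": [0, 0, 0], "gripper": 10}, {"xyz": [0, 0, 0.004], "rotation": [0, 0, 0], "gripper": 10}, {"xyz": [0, 0, 0.006], "rotation": [0, 0, 0], "gripper": 10}, {"xyz": [0, 0, 0.008], "rotation": [0, 0, 0], "gripper": 10}, {"xyz": [0, 0, 0.008], "rotation": [0, 0, 0], "gripper": 10}, {"xyz": [0, 0, 0.008], "rotation": [0, 0, 0], "gripper": 10}]}}

```text
clock: 8.45
position: [445.2, 203.5, 96.2]
tool_rot: [[-0.998, 0.069, -0.0], [0.069, 0.998, -0.0], [0.0, -0.0, -1.0]]
contact_force: [0.3, 0.1, -2.0]
gripper_width: 31.1
grip_force: 59.7
```

It is 5 mm onto the stem with no resistance. I'll continue.

{"op": "drive_tool", "data": {"plan": [{"xyz": [0, 0, 0.002], "rotation": [0, 0, 0], "gripper": 10}, {"xyz": [0, 0, 0.004], "rotation": [0, 0, 0], "gripper": 10}, {"xyz": [0, 0, 0.006], "rotation": [0, 0, 0], "gripper": 10}, {"xyz": [0, 0, 0.008], "rotation": [0, 0, 0], "gripper": 10}, {"xyz": [0, 0, 0.01], "rotation": [0, 0, 0], "gripper": 10}, {"xyz": [0, 0, 0.01], "rotation": [0, 0, 0], "gripper": 10}, {"xyz": [0, 0, 0.01], "rotation": [0, 0, 0], "gripper": 10}]}}

```text
clock: 9.15
position: [445.2, 203.5, 86.2]
tool_rot: [[-0.998, 0.069, -0.0], [0.069, 0.998, -0.0], [0.0, -0.0, -1.0]]
contact_force: [0.3, 0.2, -1.4]
gripper_width: 30.6
grip_force: 59.7
```

{"op": "drive_tool", "data": {"plan": [{"xyz": [0, 0, 0.001], "rotation": [0, 0, 0], "gripper": 10}, {"xyz": [0, 0, 0.002], "rotation": [0, 0, 0], "gripper": 10}, {"xyz": [0, 0, 0.003], "rotation": [0, 0, 0], "gripper": 10}, {"xyz": [0, 0, 0.004], "rotation": [0, 0, 0], "gripper": 10}, {"xyz": [0, 0, 0.004], "rotation": [0, 0, 0], "gripper": 10}, {"xyz": [0, 0, 0.004], "rotation": [0, 0, 0], "gripper": 10}]}}

```text
clock: 9.75
position: [445.3, 203.6, 82.7]
tool_rot: [[-0.998, 0.069, 0.0], [0.069, 0.998, 0.0], [-0.0, 0.0, -1.0]]
contact_force: [-0.6, 0.9, 5.1]
gripper_width: 30.9
grip_force: 60.2
```

It is home at about 83 mm and the spring has begun to take load. Now I'll press.

{"op": "drive_tool", "data": {"plan": [{"xyz": [0, 0, 0.001], "rotation": [0, 0, 0], "gripper": 10}, {"xyz": [0, 0, 0.002], "rotation": [0, 0, 0], "gripper": 10}, {"xyz": [0, 0, 0.003], "rotation": [0, 0, 0], "gripper": 10}, {"xyz": [0, 0, 0.004], "rotation": [0, 0, 0], "gripper": 10}, {"xyz": [0, 0, 0.005], "rotation": [0, 0, 0], "gripper": 10}, {"xyz": [0, 0, 0.006], "rotation": [0, 0, 0], "gripper": 10}, {"xyz": [0, 0, 0.006], "rotation": [0, 0, 0], "gripper": 10}, {"xyz": [0, 0, 0.006], "rotation": [0, 0, 0], "gripper": 10}], "newtons": 80}}

```text
clock: 10.55
position: [445.3, 203.6, 77.2]
tool_rot: [[-0.998, 0.069, 0.0], [0.069, 0.998, 0.0], [-0.0, 0.0, -1.0]]
contact_force: [-2.5, -0.9, 10.7]
gripper_width: 30.7
grip_force: 84.9
```

{"op": "drive_tool", "data": {"plan": [{"xyz": [0, 0, 0.0005], "rotation": [0, 0, 0], "gripper": 10}, {"xyz": [0, 0, 0.001], "rotation": [0, 0, 0], "gripper": 10}, {"xyz": [0, 0, 0.001], "rotation": [0, 0, 0], "gripper": 10}, {"xyz": [0, 0, 0.001], "rotation": [0, 0, 0], "gripper": 10}, {"xyz": [0, 0, 0.001], "rotation": [0, 0, 0], "gripper": 10}]}}

```text
clock: 11.05
position: [445.3, 203.7, 77.1]
tool_rot: [[-0.998, 0.069, 0.001], [0.069, 0.998, 0.001], [-0.001, 0.001, -1.0]]
contact_force: [-3.7, -1.1, 16.8]
gripper_width: 30.7
grip_force: 85.5
```

```bash
python3 - <<'E'
from h import *
a=snap("wrist","pics/f1.png"); inhand(a)
b=snap("scene"); top=cv2.resize(b["image"][130:230,200:300],(400,400),interpolation=cv2.INTER_CUBIC)
w=a["image"][130:400,190:460]; w=cv2.resize(w,(400,400))
cv2.imwrite('pics/f.png',np.hstack([w,top])[:,:,::-1]); s=robot.state(); print(s["position"],s["contact_force"],s["clock"])
E
```

```text
px 324 297 line tool-frame x range -22.3 -2.5 y mean -0.89 n 356 slope 0.7
[445.31957723 203.61300893  77.0998792 ] [-3.06100152 -0.742417   17.46549373] 11.15
```

View pics/f.png

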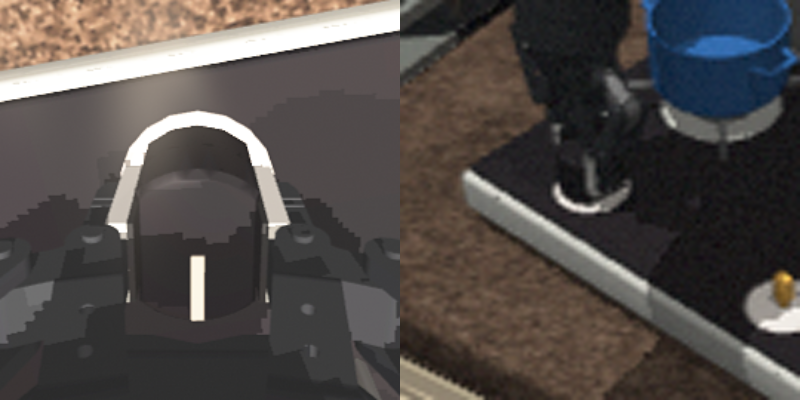

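The stem is at its stop: the force rose from 11 to 17 N with no further travel. The picture shows the knob sitting low and centred on the plate, unslipped in the grip, and the pot undisturbed. I'm handing it in.

```bash
python3 -c "
from rig import robot
print(robot.close_job())"
```

```text
the job is handed in; nothing more can be done
None
```

The larger black knob is fully home on the left stem (blue pot's burner), flat matched, and held pressed to the stop; the job was handed in at about 11 s, with no verdict returned.

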